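# Balance the sealed sampling tube on the stand

### The job

A core of soil is stuck somewhere inside the sealed aluminium sampling tube, so its balance point may be well away from its middle. Find the balance point by lifting the tube a little at trial points, then set it gently on the small pad of the balance stand so that it lies level there by itself. Do not let the tube tip steeply at any time, do not press hard on the pad, and leave the beaker and the two vials where they stand.

Things in the scene. Friction and masses are not known exactly. Their poses are not given: they have to be found in the camera images.
- sample_tube: Sealed square aluminium tube, 300 mm long, 24 x 24 mm in section, black scale marks 20 mm apart on top; square 44 mm caps, 18 mm long, on both ends carry it 10 mm clear of the bench. Origin: mid-length on the axis, 22 mm above the bench; y runs along it to the red cap, z up. Weighs 0.34 to 0.38 kg; the core never shifts. Its balance point lies on the axis, up to 70 mm either side of the middle.
- stand: Fixed balance stand: round grey foot of 100 mm diameter, at most 24 mm high, and a slim post (at most 15 mm thick) that carries the pad. Origin: centre of the foot's underside, on the bench; z up. A tube let go on the pad may rock slightly for about two seconds before it is still.
- pad_top (a point): Centre of the top of the stand's black rubber pad, 16 x 16 mm, 80 mm above the bench. It is sprung: sinks 1 mm per 1.5 N, at most 8 mm, 2 to 3 mm under the tube. It is narrower than the tube, so fingers holding the tube can pass down either side of it. The tube stays level by itself only if its balance point is above the pad, within 8 mm of its centre.
- beaker: Bystander: clear plastic beaker, 70 mm wide, 81 mm high, standing to the left of the work. Origin: centre of its underside.
- green_vial: Bystander: vial with a green cap, 22 mm wide, 69 mm high. Origin: centre of its underside.
- blue_vial: Bystander: vial with a blue cap, 22 mm wide, 69 mm high. Origin: centre of its underside.
- red_cap (a point): Centre of the outer face of the red cap, on the tube's axis, 150 mm from its middle (the cap at the other end is blue). Slim 30 mm square collars next to the caps reach to 27 mm from each end; between them the tube is plain and can be gripped anywhere across its 24 mm width.
There are look-alikes about, which are no part of the job. Leave any green or yellow look-alike of the stand alone.

How it is judged:
On the way, in this order (a step that is already met when the one before it is completed fails the run):
1. the tube is lifted clear of the bench, nearly level (height (world z) of sample_tube above 0.03 m and contact force between sample_tube and the fingers above 1 N and angle between sample_tube's own z axis and vertical below 0.15 rad), for 0.2 s.
2. the tube rests on the pad of the stand, let go (contact force between sample_tube and stand above 2 N and contact force between sample_tube and the fingers below 0.1 N and angle between sample_tube's own z axis and vertical below 0.07 rad), for 0.3 s.
At the end, for the whole second after the job is handed in: The tube lies at rest on the stand's pad alone, let go, level within 4 degrees (its origin 78 to 102 mm above the bench and within 90 mm of the pad's centre seen from above, the pad carrying at least 2 N of it) (contact force between sample_tube and stand above 2 N and height (world z) of sample_tube between 0.078 and 0.102 m and horizontal distance between sample_tube and pad_top below 0.09 m and angle between sample_tube's own z axis and vertical below 0.07 rad and linear speed of sample_tube below 0.02 m/s and angular speed of sample_tube below 0.1 rad/s); the robot touches nothing.
It fails at once if the tube tips by more than 12 degrees (angle between sample_tube's own z axis and vertical above 0.21 rad).
It fails at once if the tube is pressed on the stand with more than 18 N (contact force between sample_tube and stand above 18 N).
It fails at once if the beaker or a vial is moved by more than 25 mm or tipped (distance of any of beaker, green_vial, blue_vial from where it was at the start of the episode above 0.025 m or angle between any of beaker, green_vial, blue_vial's own z axis and vertical above 0.4 rad).
It also fails if it takes over 72 s, if anything falls off the work surface, if the arm or the gripper's body presses on something with over 40 N, if the wrist force passes 120 N, or if a joint passes its speed limit or range.

### The arm

A 6-joint arm with a two-finger parallel gripper is mounted at the origin on a cart in front of the work surface, level with it; the furniture and walls round the work are solid. World frame = base frame: x ahead of the robot, y to its left, z up, the work surface at z = 0. Lengths are in m, angles in rad, forces in N, time in s.
With the tool pointing down it reaches from about 0.25 to 0.775 m from the base axis. Payload 4 kg.
Tool frame: the origin (TCP) lies between the finger pads; the fingertips stand 14 mm ahead of it and the grasp point (between the pads) lies 5 mm behind it (tip_reach is the distance from the TCP to the fingertips, in m); z points along the fingers, y is the line along which they close (so a half turn about z gives the same grasp; the last joint's range is limited). The gripper opens to 94 mm and grips with 3 to 60 N. Pads are 16 mm wide; open, the fingers measure 119 mm over their backs; the gripper's body (75 mm by 177 mm) begins 78 mm behind the grasp point.
Start: joints at [-0.103, 0.087, 1.371, -0, 1.684, -0.103], TCP at [0.55, -0, 0.22] pointing down, gripper open.
Joint ranges: [-3.1, 3.1], [-0.76, 2.03], [0.27, 2.55], [-1.08, 4.22], [0.17, 2.65], [-2.57, 2.57]. Speed limits (rad/s): [2.79, 2.79, 3.14, 3.14, 3.14, 3.14].

### API

Orientations are given as [roll, pitch, yaw] about the fixed x, y, z axes, in that order (R = Rz(yaw) Ry(pitch) Rx(roll)).
In Python, from bench import * gives the robot as it stands. The module is installed in compiled form; this text tells all that it offers.
- The arm moves only by the tool servo_tool, never from a script. Its argument "targets" is a list of rows, each a list of 4 numbers: the shift along the tool's x, y, z in cm, then the turn about the tool's z in degrees. A call has 1 to 8 rows; each row is the pose to reach, as a shift and turn from the pose commanded when the call began, along the tool's axes at that moment; what a row does not reach only later rows make up. A row lasts 1/8 s, in which the tool goes at most 62.5 mm and 10.7 degrees, less where a joint would pass 70% of its speed; a pose out of reach is approached as far as the arm can. A call with a gripper value outside its range is refused whole. "claw" is the closure in counts, from 0 (fully open) to 255 (shut), set as the call begins (left out, the last holds). The fingers move at their own pace and stop on an object; the grip force is fixed at half the most. Time passes only in rows, so rows that repeat a pose let the fingers close. It gives the time, the measured TCP pose, the force, the opening and the grip force at its end, in the units of the state.
- get_obs(): the state, without advancing time (a new reading comes with each control period).
- snapshot(name): name is "scene" or "side" or "wrist"; returns the picture (384x512x3 uint8, blue, green, red); there is no depth.
- camera_model(name): a dict with "camera_matrix" (3x3 intrinsics, pixels), "camera_from_world" (4x4, takes a point from world to camera coordinates). Camera axes: x right, y up, looking along -z (the intrinsics and any distortion apply to the point x, -y, -z); pixel columns grow to the right and rows downward; lengths in m; the calibration is good to about 2 mm. A picture is of the moment at which its call begins: read the wrist's pose just before it. camera_model takes no time and is no camera call; for the wrist camera it gives the pose at the moment of the call.
- close_job(): hands the job in; it is judged then, once.
The state is a dict: "time": time; "joint_positions": joint angles; "qvel": joint speeds; "joint_torque": joint torques, N m; "tool_pos": TCP position; "ee_rot": TCP orientation; "wrist_force": force on the tool from outside, world axes, zero at the start; "wrist_torque": the same for the moment, N m; "width": finger opening in m; "finger_force": force on a finger pad.
Only numpy, scipy, OpenCV 4.12 (cv2) and the standard library are available. Lean on these libraries where they do the work, as an engineer would, in place of code of your own. Each camera call takes 0.05 s, during which the arm holds its last target. There are 200 camera calls.

## Working session

There is one attempt and no reset: what is moved stays moved. The work goes in short steps, Python scripts to look and compute and a tool call to move; the robot and the scene stay as the last step left them, time stands still between calls to the robot, and variables do not carry over. Pictures are saved under pics/ and viewed, at most 10 in all, crops included, and the job is handed in when it is done.

Besides the shell and the picture viewer there is one more tool, called after "Call:" in YAML: its name, and indented under it one key for each argument. servo_tool: Moves the arm, as the interface text tells. Its arguments: {"type":"object","properties":{"targets":{"type":"array"},"claw":{"type":"number"}},"required":["targets"]}

```bash
mkdir -p pics
python3 - <<'E'
from bench import *
import cv2,numpy as np
o=get_obs();print({k:np.round(v,3) for k,v in o.items()})
ims=[]
for n in("scene","side","wrist"):
    im=snapshot(n);cv2.imwrite(f"pics/{n}0.png",im);m=camera_model(n);print(n,np.round(m["camera_matrix"],1).tolist(),{k:v for k,v in m.items() if k not in("camera_matrix","camera_from_world")});print(np.round(m["camera_from_world"],3).tolist())
E
```

```text
{'time': np.float64(0.0), 'joint_positions': array([-0.103,  0.088,  1.372,  0.   ,  1.684, -0.103]), 'qvel': array([ 0.001,  0.   ,  0.   ,  0.   , -0.   , -0.   ]), 'joint_torque': array([ 1.0000e-03, -3.4018e+01, -3.0242e+01,  7.2000e-02,  3.3000e-02,
       -0.0000e+00]), 'tool_pos': array([0.549, 0.   , 0.218]), 'ee_rot': array([-3.139, -0.   ,  1.571]), 'wrist_force': array([-0.307,  0.347,  0.221]), 'wrist_torque': array([ 0.027, -0.016,  0.003]), 'finger_force': np.float64(0.0), 'width': np.float64(0.094)}
scene [[461.9, 0.0, 256.8], [0.0, 461.9, 184.6], [0.0, 0.0, 1.0]] {}
[[0.859, -0.511, 0.007, -0.547], [0.228, 0.396, 0.889, -0.135], [-0.457, -0.763, 0.457, -1.179], [0.0, 0.0, 0.0, 1.0]]
side [[388.1, 0.0, 256.9], [0.0, 388.1, 196.0], [0.0, 0.0, 1.0]] {}
[[-0.998, -0.065, 0.019, 0.542], [0.044, -0.409, 0.912, -0.15], [-0.051, 0.91, 0.411, -1.115], [0.0, 0.0, 0.0, 1.0]]
wrist [[271.2, 0.0, 257.4], [0.0, 271.2, 192.7], [0.0, 0.0, 1.0]] {}
[[1.0, 0.001, -0.001, -0.551], [-0.001, 0.964, -0.267, 0.029], [0.001, 0.267, 0.964, -0.392], [0.0, 0.0, 0.0, 1.0]]
```

View pics/scene0.png

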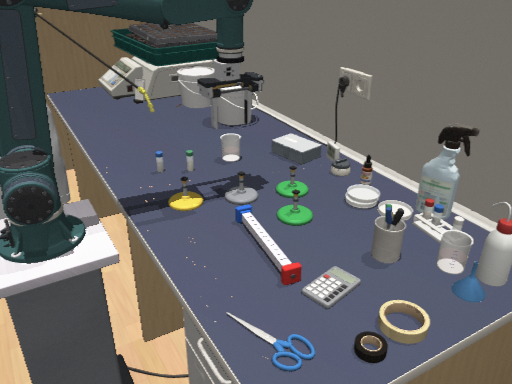

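View pics/side0.png

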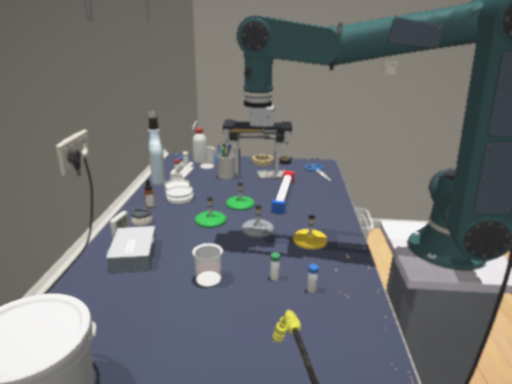

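View pics/wrist0.png

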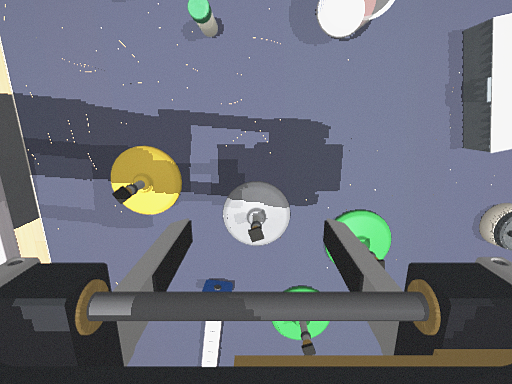

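Scene: the tube runs from the blue cap (245,213) to the red cap (290,272). The grey stand's foot is at (241,194) with its pad near (241,177). The vials are at (159,160) and (189,158), the beaker at (231,147). Side: caps at (279,205) and (289,175), pad near (258,208). Wrist: grey foot (256,213), pad near (256,235), so the tube lies at smaller y than the stand, roughly along y.

```bash
cat > h.py <<'E'
from bench import *
import cv2,numpy as np
def ray(m,p):
    K=m["camera_matrix"];T=m["camera_from_world"];R=T[:3,:3]
    d=np.linalg.inv(K)@[p[0],p[1],1];d=R.T@(d*[1,-1,-1]);return -R.T@T[:3,3],d/np.linalg.norm(d)
def plane(m,p,z):
    c,d=ray(m,p);return c+d*(z-c[2])/d[2]
def tri(*mp):
    A=0;b=0
    for m,p in mp:
        c,d=ray(m,p);P=np.eye(3)-np.outer(d,d);A=A+P;b=b+P@c
    return np.linalg.solve(A,b)
def hsv(im,lo,hi,roi):
    x0,y0,x1,y1=roi;k=np.zeros(im.shape[:2],np.uint8)
    k[y0:y1,x0:x1]=cv2.inRange(cv2.cvtColor(im,cv2.COLOR_BGR2HSV),lo,hi)[y0:y1,x0:x1];return k
def cen(k):
    n,l,s,c=cv2.connectedComponentsWithStats(k)
    i=1+np.argmax(s[1:,4]);return c[i],s[i]
def proj(m,P):
    q=(m["camera_from_world"]@[*P,1])[:3]*[1,-1,-1];q=m["camera_matrix"]@q;return q[:2]/q[2]
E
python3 - <<'E'
from h import *
S,D,W=[camera_model(n) for n in("scene","side","wrist")]
s,d,w=[cv2.imread(f"pics/{n}0.png") for n in("scene","side","wrist")]
B=((105,120,60),(125,255,255));Rr=((0,150,80),(8,255,255));Dk=((0,0,0),(180,255,60))
bs=cen(hsv(s,*B,(228,198,262,228)));rs=cen(hsv(s,*Rr,(270,255,310,290)))
bd=cen(hsv(d,*B,(265,195,295,220)));rd=cen(hsv(d,*Rr,(275,165,305,185)))
bw=cen(hsv(w,*B,(190,270,245,300)))
for n,v in zip("bs rs bd rd bw".split(),(bs,rs,bd,rd,bw)):print(n,np.round(v[0],1),v[1])
print("blue",tri((S,bs[0]),(D,bd[0])),"red",tri((S,rs[0]),(D,rd[0])))
print("blue plane44",plane(S,bs[0],.03),plane(D,bd[0],.03),"red",plane(S,rs[0],.03),plane(D,rd[0],.03))
f=cen(hsv(w,(0,0,95),(180,60,255),(215,170,300,250)));print("foot w",f,plane(W,f[0],.02))
print("vials",plane(S,(159,171),0),plane(S,(189,170),0),"beaker",plane(S,(231,158),0))
big=cv2.hconcat([cv2.resize(i[y:y+80,x:x+66],None,fx=6,fy=6,interpolation=cv2.INTER_CUBIC)for i,x,y in((s,208,155),)]+[cv2.resize(d[190:270,225:291],None,fx=6,fy=6,interpolation=cv2.INTER_CUBIC)])
cv2.imwrite("pics/c1.png",big)
E
```

```text
bs [241.9 211.3] [235 204  17  19 181]
rs [290.7 272.9] [281 263  20  22 331]
bd [277.8 206.6] [272 199  14  15 157]
rd [288.7 173.1] [285 172   8   4  16]
bw [217.1 285.8] [202 279  31  13 286]
blue [ 0.48517134 -0.17586783  0.02342852] red [ 0.44483605 -0.47093576  0.03122925]
blue plane44 [ 0.47944475 -0.18575241  0.03      ] [ 0.48547396 -0.16252409  0.03      ] red [ 0.44303865 -0.47027871  0.03      ] [ 0.44661307 -0.47734196  0.03      ]
foot w (array([257.55598605, 215.94304533]), array([ 215,  170,   85,   80, 5162], dtype=int32)) [ 0.55097559 -0.05813885  0.02      ]
vials [0.39419381 0.22629281 0.        ] [0.48331667 0.18393557 0.        ] beaker [6.50847956e-01 2.01419368e-01 1.11022302e-16]
```

View pics/c1.png

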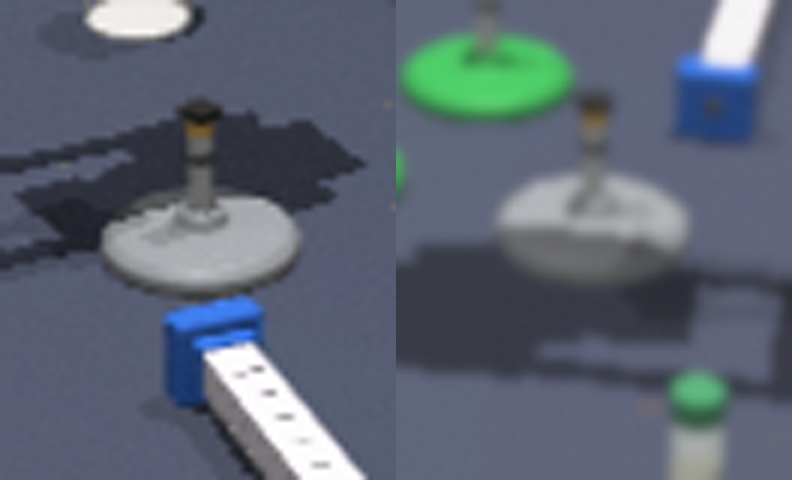

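Call:
servo_tool:
  targets:
    - [-6, -1.5, 0, 2]
    - [-12, -3, 0, 4]
    - [-18, -4.5, 2, 6]
    - [-24, -6, 4, 8]
    - [-29, -7.5, 6, 8]
    - [-32.5, -8.5, 8, 8]
    - [-32.5, -8.5, 8, 8]
    - [-32.5, -8.5, 8, 8]

```text
time: 1.15
tool_pos: [0.4653, -0.3245, 0.1397]
ee_rot: [3.141, -0.001, 1.431]
wrist_force: [-0.1, 0.6, 0.6]
width: 0.0938
finger_force: 0.0
```

Run:
```python
from h import *
S,D=[camera_model(n) for n in("scene","side")]
a,b=(241.3,172.7),(258.5,206.2)
P=tri((S,a),(D,b));print("pad",P,plane(S,a,.08),plane(D,b,.08))
o=get_obs();print(o["tool_pos"],o["ee_rot"],o["wrist_force"],o["wrist_torque"])
W=camera_model("wrist");w=snapshot("wrist");cv2.imwrite("pics/w1.png",w)
np.save("w1.npy",W["camera_from_world"])
k=hsv(w,(0,0,150),(180,60,255),(180,150,340,384))
b=cen(hsv(w,(105,120,60),(125,255,255),(100,0,400,300)));print(b,plane(W,b[0],.035))
```

```text
pad [ 0.54505568 -0.06271881  0.07727961] [ 0.54433309 -0.06661899  0.08      ] [ 0.54342626 -0.05527474  0.08      ]
[ 0.46529758 -0.32446757  0.13966097] [ 3.14132028e+00 -7.33865893e-04  1.43125836e+00] [-0.10126749  0.64490871  0.56460285] [ 0.01031552  0.01078079 -0.04534481]
(array([259.40425532,  45.31243001]), array([234,  27,  50,  40, 893], dtype=int32)) [ 0.48786334 -0.18593465  0.035     ]
```

View pics/w1.png

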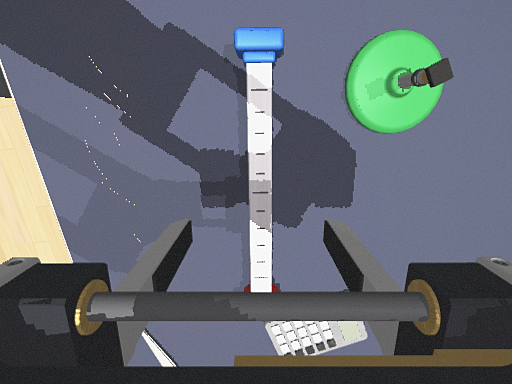

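The tube runs from the blue cap (259,40) to the red collar (261,288), centred at column 260 between the open fingers and aligned with the tool. The green look-alike is at (395,80), well clear.

Run:
```python
from h import *
W=camera_model("wrist");w=cv2.imread("pics/w1.png");g=cv2.cvtColor(w,cv2.COLOR_BGR2HSV)
o=get_obs();y=o["ee_rot"][2];c=np.array([[np.cos(y),np.sin(y)],[np.sin(y),-np.cos(y)]]) # rows tool x,y
pts=[]
for r in list(range(100,130,5))+list(range(225,265,5)):
    v=np.where((g[r,235:290,1]<60)&(g[r,235:290,2]>110))[0]+235
    if len(v): pts.append((c@(plane(W,((v[0]+v[-1])/2,r),.034)[:2]-o["tool_pos"][:2]),v[0],v[-1],r))
for p in pts[::3]:print(np.round(p[0],4),p[1:])
for p in((259.5,64),(261,284)):print(p,c@(plane(W,p,.034)[:2]-o["tool_pos"][:2]))
```

```text
[0.0936 0.0058] (np.int64(235), np.int64(289), 100)
[ 0.0799 -0.0028] (np.int64(235), np.int64(271), 115)
[-0.0341  0.0033] (np.int64(235), np.int64(283), 225)
[-0.0517  0.0066] (np.int64(235), np.int64(289), 240)
[-0.0699  0.0067] (np.int64(235), np.int64(289), 255)
(259.5, 64) [0.12507167 0.00335436]
(261, 284) [-0.1068815   0.00579791]
```

Call:
servo_tool:
  targets:
    - [0.9, 0.45, 4, -0.5]
    - [0.9, 0.45, 8, -0.5]
    - [0.9, 0.45, 10.8, -0.5]
    - [0.9, 0.45, 11.8, -0.5]
    - [0.9, 0.45, 11.8, -0.5]
    - [0.9, 0.45, 11.8, -0.5]

```text
time: 1.95
tool_pos: [0.472, -0.3173, 0.0235]
ee_rot: [3.138, 0.002, 1.44]
wrist_force: [0.5, -0.6, 0.1]
width: 0.0938
finger_force: 0.0
```

Call:
servo_tool:
  targets:
    - [0, 0, 0, 0]
    - [0, 0, 0, 0]
    - [0, 0, 0, 0]
    - [0, 0, 0, 0]
    - [0, 0, 0, 0]
    - [0, 0, 0, 0]
    - [0, 0, 0, 0]
    - [0, 0, 0, 0]
  claw: 255

```text
time: 2.95
tool_pos: [0.4704, -0.3166, 0.0215]
ee_rot: [-3.141, -0.0, 1.44]
wrist_force: [-0.9, 0.2, 1.6]
width: 0.0235
finger_force: 30.0
```

```bash
cat > st.py <<'E'
from bench import *
import numpy as np
o=get_obs();y=o["ee_rot"][2];R=np.array([[np.cos(y),np.sin(y),0],[np.sin(y),-np.cos(y),0],[0,0,-1]])
print("t",o["time"],"pos",np.round(o["tool_pos"],4),"rot",np.round(o["ee_rot"],4),"w",o["width"],"ff",o["finger_force"],"\nFtool",np.round(R@o["wrist_force"],2),"Ttool",np.round(R@o["wrist_torque"],4),"Tworld",np.round(o["wrist_torque"],4))
E
python3 st.py
```

```text
t 2.95 pos [ 0.4704 -0.3166  0.0215] rot [-3.1407e+00 -1.0000e-04  1.4400e+00] w 0.023481257804336422 ff 30.00008314847946 
Ftool [ 0.09 -0.96 -1.65] Ttool [ 0.2737  0.0406 -0.0309] Tworld [0.0759 0.266  0.0309]
```

Call:
servo_tool:
  targets:
    - [0, 0, -0.2, 0]
    - [0, 0, -0.4, 0]
    - [0, 0, -0.6, 0]
    - [0, 0, -0.6, 0]
    - [0, 0, -0.6, 0]
    - [0, 0, -0.6, 0]

```text
time: 3.7
tool_pos: [0.4707, -0.3167, 0.0274]
ee_rot: [-3.142, -0.0, 1.44]
wrist_force: [1.3, -0.1, -3.3]
width: 0.0236
finger_force: 30.0
```

```bash
python3 st.py; sleep 0
python3 - <<'E'
from h import *
W=camera_model("wrist");cv2.imwrite("pics/w2.png",snapshot("wrist"))
E
python3 st.py
```

```text
t 3.7 pos [ 0.4707 -0.3167  0.0274] rot [-3.1415e+00 -1.0000e-04  1.4398e+00] w 0.023581637154461644 ff 29.99876707792282 
Ftool [0.1  1.33 3.34] Ttool [-0.0009  0.2129  0.0613] Tworld [ 0.2109 -0.0286 -0.0613]
t 3.75 pos [ 0.4707 -0.3167  0.0274] rot [-3.1415e+00 -1.0000e-04  1.4399e+00] w 0.023496151867866584 ff 29.998807311058044 
Ftool [0.25 0.07 3.21] Ttool [ 0.0456  0.1685 -0.006 ] Tworld [0.173  0.0232 0.006 ]
```

Call:
servo_tool:
  targets:
    - [0, 0, 0.3, 0]
    - [0, 0, 0.6, 0]
    - [0, 0, 0.6, 0]

```text
time: 4.12
tool_pos: [0.4708, -0.3168, 0.0216]
ee_rot: [3.141, 0.0, 1.44]
wrist_force: [-0.1, -0.3, -2.4]
width: 0.0235
finger_force: 30.0
```

Call:
servo_tool:
  targets:
    - [0, 0, 0, 0]
    - [0, 0, 0, 0]
    - [0, 0, 0, 0]
    - [-2, 0, 0, 0]
    - [-4, 0, 0, 0]
    - [-5.5, 0, 0, 0]
    - [-5.5, 0, 0, 0]
    - [-5.5, 0, 0, 0]
  claw: 120

```text
time: 5.12
tool_pos: [0.4634, -0.3712, 0.0212]
ee_rot: [-3.141, -0.001, 1.439]
wrist_force: [0.9, 0.1, -0.8]
width: 0.0498
finger_force: 0.0
```

Call:
servo_tool:
  targets:
    - [0, 0, 0, 0]
    - [0, 0, 0, 0]
    - [0, 0, 0, 0]
    - [0, 0, 0, 0]
    - [0, 0, 0, 0]
    - [0, 0, 0, 0]
  claw: 255

```text
time: 5.88
tool_pos: [0.4638, -0.3709, 0.0216]
ee_rot: [3.141, -0.001, 1.44]
wrist_force: [0.6, 1.5, 0.8]
width: 0.0239
finger_force: 30.0
```

Call:
servo_tool:
  targets:
    - [0, 0, -0.2, 0]
    - [0, 0, -0.4, 0]
    - [0, 0, -0.7, 0]
    - [0, 0, -0.7, 0]
    - [0, 0, -0.7, 0]
    - [0, 0, -0.7, 0]
    - [0, 0, -0.7, 0]

```text
time: 6.75
tool_pos: [0.4635, -0.3712, 0.0284]
ee_rot: [-3.142, -0.0, 1.44]
wrist_force: [0.6, 0.8, -3.2]
width: 0.0236
finger_force: 30.0
```

```bash
python3 st.py
python3 - <<'E'
from h import *
F=[];T=[]
for i in range(10):
    w=snapshot("wrist");o=get_obs();y=o["ee_rot"][2];F.append(o["wrist_force"]);T.append(o["wrist_torque"]@[np.sin(y),-np.cos(y),0])
print(np.mean(F,0),np.std(F,0),"Ty",np.round(T,3),np.mean(T));cv2.imwrite("pics/w3.png",w)
E
```

```text
t 6.75 pos [ 0.4635 -0.3712  0.0284] rot [-3.1416e+00 -1.0000e-04  1.4399e+00] w 0.023596207808060553 ff 29.999203383922577 
Ftool [0.84 0.49 3.25] Ttool [ 0.0067 -0.018   0.0111] Tworld [-0.0169  0.009  -0.0111]
[-0.04248183 -0.04737952 -3.36945194] [0.4034298  0.51959721 0.40256668] Ty [ 0.088  0.03   0.019  0.     0.034  0.048  0.074 -0.003  0.046  0.013] 0.03484720369396521
```

Call:
servo_tool:
  targets:
    - [0, 0, 0.4, 0]
    - [0, 0, 0.7, 0]
    - [0, 0, 0.7, 0]
    - [0, 0, 0.7, 0]

```text
time: 7.75
tool_pos: [0.4636, -0.3713, 0.0216]
ee_rot: [3.141, 0.0, 1.44]
wrist_force: [-0.1, -0.0, -2.0]
width: 0.0237
finger_force: 30.0
```

Call:
servo_tool:
  targets:
    - [0, 0, 0, 0]
    - [0, 0, 0, 0]
    - [0, 0, 0, 0]
    - [-0.8, 0, 0, 0]
    - [-0.8, 0, 0, 0]
    - [-0.8, 0, 0, 0]
    - [-0.8, 0, 0, 0]
    - [-0.8, 0, 0, 0]
  claw: 150

```text
time: 8.75
tool_pos: [0.4625, -0.3791, 0.0215]
ee_rot: [3.142, -0.0, 1.44]
wrist_force: [-0.6, 0.4, 0.4]
width: 0.0387
finger_force: 0.0
```

```bash
cat > avg.py <<'E'
from h import *
import sys
F=[];T=[]
for i in range(int(sys.argv[1])):
    w=snapshot("wrist");o=get_obs();y=o["ee_rot"][2];F.append(o["wrist_force"]);T.append(o["wrist_torque"]@[np.sin(y),-np.cos(y),0])
n=len(T)**.5
print("t",o["time"],o["tool_pos"],"F",np.mean(F,0),np.std(F,0)/n,"Ty",np.mean(T),np.std(T)/n,"width",o["width"]);cv2.imwrite(sys.argv[2],w)
E
python3 avg.py 25 pics/w4.png
```

```text
t 10.0 [ 0.46252987 -0.37916019  0.02147737] F [-0.08527622  0.15795587  0.00229787] [0.08838195 0.08445212 0.11568456] Ty -0.016067781922142196 0.006051115506009461 width 0.03884187563025967
```

Call:
servo_tool:
  targets:
    - [0, 0, 0, 0]
    - [0, 0, 0, 0]
    - [0, 0, 0, 0]
    - [0, 0, 0, 0]
    - [0, 0, 0, 0]
    - [0, 0, 0, 0]
  claw: 255

```text
time: 10.75
tool_pos: [0.4626, -0.3792, 0.0215]
ee_rot: [3.141, 0.0, 1.44]
wrist_force: [0.4, 0.9, 0.3]
width: 0.024
finger_force: 30.0
```

Call:
servo_tool:
  targets:
    - [0, 0, -0.2, 0]
    - [0, 0, -0.5, 0]
    - [0, 0, -0.9, 0]
    - [0, 0, -0.9, 0]
    - [0, 0, -0.9, 0]
    - [0, 0, -0.9, 0]
    - [0, 0, -0.9, 0]

```text
time: 11.62
tool_pos: [0.4624, -0.3791, 0.0303]
ee_rot: [-3.141, -0.0, 1.44]
wrist_force: [-1.0, -0.2, -3.7]
width: 0.0237
finger_force: 30.0
```

```bash
python3 avg.py 40 pics/w5.png
```

```text
t 13.625 [ 0.46253737 -0.37917302  0.03050898] F [ 0.01572643  0.0608556  -3.59099591] [0.07848918 0.06943963 0.05877637] Ty -0.0011843860491928132 0.003901909957497097 width 0.023825908583947692
```

Run:
```python
from h import *
S,D=[camera_model(n) for n in("scene","side")]
for n,a,b in(("greenA",(293,168),(210,198)),("greenB",(296,194),(240,184)),("yellow",(184,181),(311,216)),("grnvial",(189,153),(275,257)),("bluvial",(159,154),(313,268)),("beaker",(231,137),(208,248))):print(n,tri((S,a),(D,b)))
```

```text
greenA [ 0.69883281 -0.10720983  0.07560604]
greenB [ 0.61760812 -0.23981965  0.07170543]
yellow [ 0.38704603 -0.0194666   0.07279168]
grnvial [0.48778852 0.18479577 0.06037915]
bluvial [0.39866315 0.2238153  0.06116631]
beaker [0.6497813  0.19478025 0.08212535]
```

Call:
servo_tool:
  targets:
    - [0, 0, -2, 0]
    - [0, 0, -4, 0]
    - [0, 0, -7, 0]
    - [0, 0, -10, 0]
    - [0, 0, -12, 0]
    - [0, 0, -12, 0]
    - [0, 0, -12, 0]

```text
time: 14.5
tool_pos: [0.462, -0.3787, 0.1492]
ee_rot: [-3.14, -0.001, 1.44]
wrist_force: [-0.1, -0.8, -4.1]
width: 0.0236
finger_force: 30.0
```

```bash
python3 avg.py 3 pics/w6.png; python3 -c "
from h import *
a=snapshot('side');b=snapshot('scene');w=cv2.imread('pics/w6.png')
c=lambda i,x,y:cv2.resize(i[y:y+150,x:x+200],(400,300),interpolation=cv2.INTER_CUBIC)
cv2.imwrite('pics/m6.png',cv2.vconcat([cv2.hconcat([c(a,180,100),c(b,170,120)]),cv2.hconcat([cv2.resize(w,(400,300)),c(w,150,0)])]))"
```

```text
t 14.65 [ 0.46188557 -0.37858     0.14865553] F [ 0.33527648 -0.20542192 -3.69339188] [0.18300176 0.345407   0.23301331] Ty -0.010819216416523938 0.003947550367577969 width 0.023987866950999828
```

View pics/m6.png

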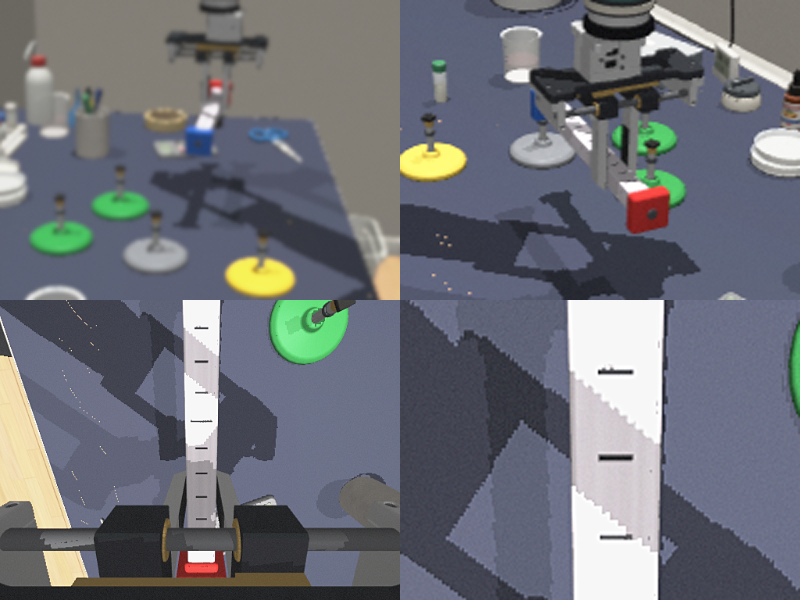

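The tube hangs level between the fingers (red cap near, blue cap far). The grey stand is still at its place, and the look-alikes are clear of the planned tube line. Now I'll refine the pad with the first wrist picture.

Run:
```python
from h import *
W=dict(camera_matrix=np.array([[271.2,0,257.4],[0,271.2,192.7],[0,0,1]]),camera_from_world=np.array([[1.0, 0.001, -0.001, -0.551], [-0.001, 0.964, -0.267, 0.029], [0.001, 0.267, 0.964, -0.392], [0,0,0,1]]))
S,D=camera_model("scene"),camera_model("side");w=cv2.imread("pics/w0.png") if 0 else cv2.imread("pics/wrist0.png");s=cv2.imread("pics/scene0.png")
k=hsv(w,(0,0,0),(180,255,75),(240,218,275,248));c=cen(k);print("padw",c)
k2=hsv(s,(0,0,0),(180,255,70),(236,168,247,176));print("pads",cen(k2))
print("w plane80",plane(W,c[0],.08),"tri all",tri((W,c[0]),(S,(241.3,172.7)),(D,(258.5,206.2))))
for P in((.545,-.063,.08),(.548,-.060,.08)):print(P,proj(W,P),proj(S,P),proj(D,P))
m=hsv(w,(0,0,100),(180,50,255),(200,160,320,262));m=cv2.morphologyEx(m,cv2.MORPH_CLOSE,np.ones((5,5)))
m=cv2.morphologyEx(m,cv2.MORPH_OPEN,np.ones((9,9)));q=max(cv2.findContours(m,0,2)[0],key=cv2.contourArea);e=cv2.fitEllipse(cv2.convexHull(q));print("foot",e,plane(W,e[0],.015))
v=w.copy();cv2.ellipse(v,e,(0,0,255),1);k3=cv2.cvtColor(k,8);v[k>0]=(255,0,255)
cv2.imwrite("pics/c7.png",cv2.hconcat([cv2.resize(i[165:255,215:300],(400,424),interpolation=cv2.INTER_NEAREST) for i in(w,v)]))
```

```text
padw (array([255.32978723, 231.25531915]), array([248, 221,  16,  21,  94], dtype=int32))
pads (array([241.35483871, 173.77419355]), array([236, 172,  11,   4,  31], dtype=int32))
w plane80 [ 0.54862354 -0.05585617  0.08      ] tri all [ 0.54673692 -0.05913547  0.07674159]
(0.545, -0.063, 0.08) [252.36919398 236.62598775] [240.89622975 172.18200076] [258.13500379 205.06524296]
(0.548, -0.06, 0.08) [254.82224052 234.36119049] [241.29741589 171.57338962] [257.0760057  205.44989708]
foot ((254.08961486816406, 214.2110137939453), (65.08389282226562, 73.66520690917969), 90.03597259521484) [ 0.54626823 -0.05756468  0.015     ]
```

View pics/c7.png

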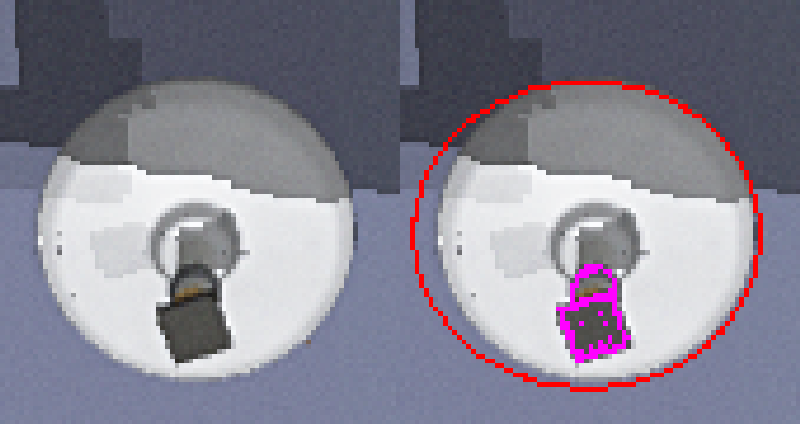

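The red ellipse fit is too wide. In the raw wrist picture the pad's top centre is at (256.2,235.3) and the foot at (256.6,213.8). Both give about (0.549, -0.060), so that is the target.

Call:
servo_tool:
  targets:
    - [1, 0.2, 0, 0]
    - [3, 0.5, 0, 0]
    - [6, 0.9, 0, 0]
    - [9.5, 1.3, 0, 0]
    - [13, 1.8, 0, 0]
    - [16.5, 2.3, 0, 0]
    - [20, 2.8, 0, 0]
    - [23.5, 3.3, 0, 0]

```text
time: 15.75
tool_pos: [0.5261, -0.1477, 0.1508]
ee_rot: [3.141, -0.001, 1.441]
wrist_force: [-0.3, 0.3, -3.2]
width: 0.0236
finger_force: 30.0
```

Call:
servo_tool:
  targets:
    - [3.4, 0.4, 0, 0]
    - [6.2, 0.8, 0, 0]
    - [8.2, 1, 0, 0]
    - [9.1, 1.1, 0, 0]
    - [9.4, 1.15, 0, 0]
    - [9.4, 1.15, 0, 0]
    - [9.4, 1.15, 0, 0]
    - [9.4, 1.15, 0, 0]

```text
time: 16.75
tool_pos: [0.5495, -0.0595, 0.1505]
ee_rot: [3.142, 0.0, 1.439]
wrist_force: [0.1, -0.6, -3.4]
width: 0.0239
finger_force: 30.0
```

```bash
python3 avg.py 20 pics/w8.png; python3 -c "
from h import *
a=snapshot('side');b=snapshot('scene');cv2.imwrite('pics/s8.png',a);cv2.imwrite('pics/b8.png',b)
c=lambda i,x,y:cv2.resize(i[y:y+150,x:x+100],(400,600),interpolation=cv2.INTER_CUBIC)
cv2.imwrite('pics/m8.png',cv2.hconcat([c(a,210,110),c(b,200,80)]))"
```

```text
t 17.75 [ 0.5495797  -0.0587961   0.15050144] F [ 0.01846348  0.07425743 -3.57036232] [0.12821188 0.09872732 0.09921944] Ty -0.007603992701131145 0.00873880762661555 width 0.023903412082936955
```

View pics/m8.png

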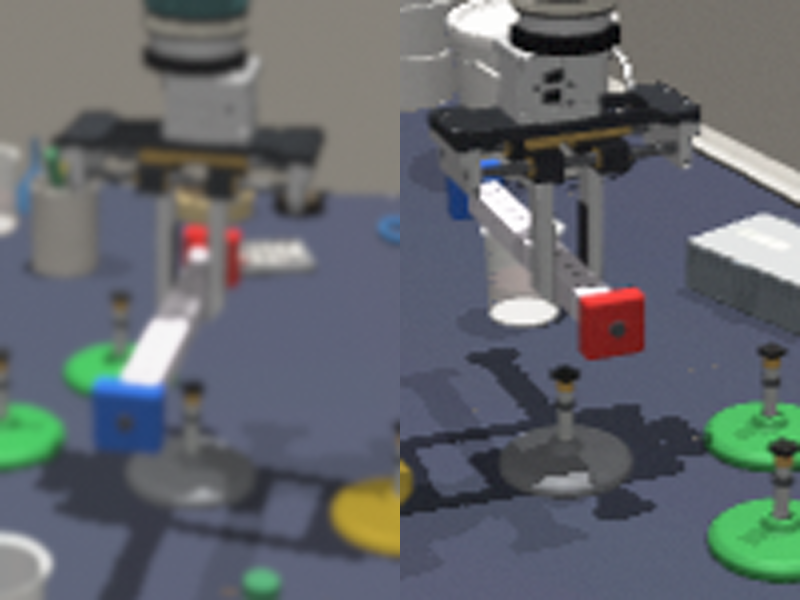

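Side view: finger pair centred at column 191 of the crop, with the post at 192. Scene view: fingers at about 569, pad at 565. The grip is lined up over the pad to within 2–3 mm, and the tube is level.

Call:
servo_tool:
  targets:
    - [0, 0, 1, 0]
    - [0, 0, 2.2, 0]
    - [0, 0, 3.5, 0]
    - [0, 0, 4.6, 0]
    - [0, 0, 5.3, 0]
    - [0, 0, 5.5, 0]
    - [0, 0, 5.5, 0]
    - [0, 0, 5.5, 0]

```text
time: 18.85
tool_pos: [0.55, -0.0589, 0.0962]
ee_rot: [3.14, 0.0, 1.44]
wrist_force: [0.7, 0.8, -4.2]
width: 0.0238
finger_force: 30.0
```

Call:
servo_tool:
  targets:
    - [0, 0, 0.1, 0]
    - [0, 0, 0.2, 0]
    - [0, 0, 0.3, 0]
    - [0, 0, 0.4, 0]
    - [0, 0, 0.5, 0]
    - [0, 0, 0.5, 0]
    - [0, 0, 0.5, 0]
    - [0, 0, 0.5, 0]

```text
time: 19.85
tool_pos: [0.5498, -0.0589, 0.0908]
ee_rot: [3.141, 0.0, 1.44]
wrist_force: [0.1, -0.4, 0.1]
width: 0.0241
finger_force: 31.8
```

```bash
python3 avg.py 15 pics/w9.png; python3 -c "
from h import *
a=snapshot('side');b=snapshot('scene');cv2.imwrite('pics/s9.png',a);cv2.imwrite('pics/b9.png',b)
c=lambda i,x,y:cv2.resize(i[y:y+150,x:x+100],(400,600),interpolation=cv2.INTER_CUBIC)
cv2.imwrite('pics/m9.png',cv2.hconcat([c(a,210,110),c(b,200,80)]))"
```

```text
t 20.6 [ 0.54907646 -0.05874923  0.09013126] F [-0.60570973  0.10527063 -1.0305778 ] [0.23696767 0.09520974 0.18144833] Ty -0.02552548215619556 0.008653742914949214 width 0.02394851321967038
```

View pics/m9.png

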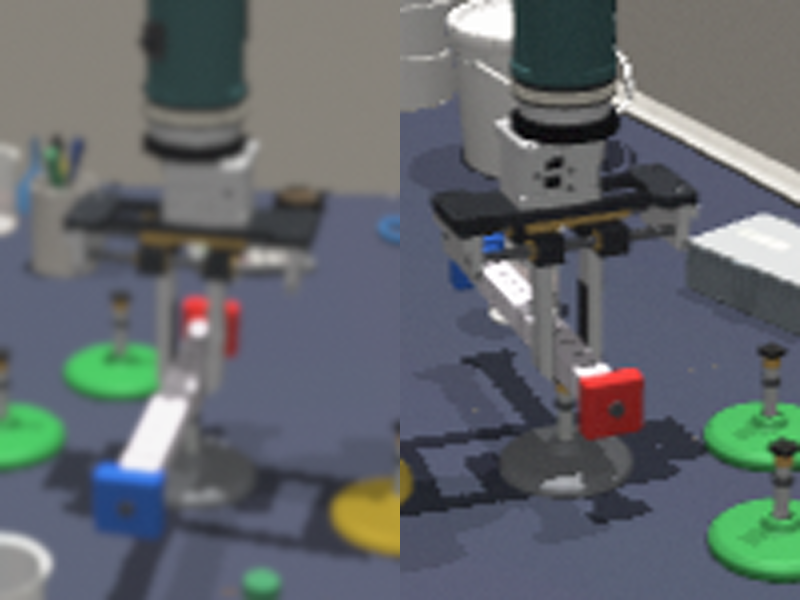

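Call:
servo_tool:
  targets:
    - [0, 0, 0.1, 0]
    - [0, 0, 0.2, 0]
    - [0, 0, 0.2, 0]
    - [0, 0, 0.2, 0]
    - [0, 0, 0.2, 0]

```text
time: 21.32
tool_pos: [0.5492, -0.0587, 0.0885]
ee_rot: [-3.141, -0.0, 1.44]
wrist_force: [-5.7, 0.9, 0.7]
width: 0.0237
finger_force: 30.0
```

```bash
python3 avg.py 35 pics/w10.png
```

```text
t 23.075 [ 0.54919054 -0.05875189  0.08839537] F [-5.03409785  0.39355985  0.73930498] [0.08952408 0.06897551 0.10329708] Ty -0.06274352062297252 0.005229091547732673 width 0.023822763726260313
```

Contact shows a sideways force of −5 N in x, so the −x finger brushes the pad. The pad is therefore a few mm further toward −x and −y, which agrees with the two-view triangulation (0.545, −0.063). I'll raise, correct and come down again.

Call:
servo_tool:
  targets:
    - [0, 0, -0.3, 0]
    - [0, 0, -0.8, 0]
    - [0, 0, -1.2, 0]
    - [-0.4, -0.35, -1.2, -3]
    - [-0.4, -0.35, -1.2, -6]
    - [-0.4, -0.35, -1.2, -8]
    - [-0.4, -0.35, -1.2, -8]
    - [-0.4, -0.35, -1.2, -8]

```text
time: 24.08
tool_pos: [0.5458, -0.0623, 0.1006]
ee_rot: [3.141, 0.0, 1.579]
wrist_force: [-0.1, 1.6, -3.8]
width: 0.0239
finger_force: 30.0
```

Call:
servo_tool:
  targets:
    - [0, 0, 0.4, 0]
    - [0, 0, 0.7, 0]
    - [0, 0, 0.8, 0]
    - [0, 0, 0.9, 0]
    - [0, 0, 1, 0]
    - [0, 0, 1.05, 0]
    - [0, 0, 1.05, 0]
    - [0, 0, 1.05, 0]

```text
time: 25.08
tool_pos: [0.5456, -0.0623, 0.0902]
ee_rot: [3.141, 0.0, 1.58]
wrist_force: [-0.6, 0.4, -1.6]
width: 0.0235
finger_force: 30.0
```

```bash
python3 avg.py 25 pics/w11.png;python3 st.py
```

```text
t 26.325 [ 0.5455907  -0.06229562  0.09003348] F [-1.01303674  0.09724911 -1.5060202 ] [0.10651666 0.0981154  0.09038544] Ty 0.032734753076825614 0.005684700148865208 width 0.023471753855239783
t 26.325 pos [ 0.5456 -0.0623  0.09  ] rot [3.1415 0.     1.5796] w 0.023471753855239783 ff 29.9996280670166 
Ftool [-0.16 -0.42  1.58] Ttool [ 0.1626 -0.0211  0.0436] Tworld [-0.0225  0.1624 -0.0436]
```

Call:
servo_tool:
  targets:
    - [0, 0, -0.1, 0]
    - [0, 0, -0.22, 0]
    - [0, 0, -0.22, 0]
    - [0, 0, -0.22, 0]

```text
time: 26.82
tool_pos: [0.5455, -0.0623, 0.092]
ee_rot: [-3.142, -0.0, 1.579]
wrist_force: [-0.9, -0.1, -3.8]
width: 0.0239
finger_force: 30.0
```

```bash
python3 avg.py 6 pics/w12.png
```

```text
t 27.125 [ 0.54557654 -0.06230047  0.09216817] F [-0.01682724 -0.11832782 -3.57327256] [0.20052457 0.22677493 0.14140623] Ty -0.0038233196136026417 0.010864942652254786 width 0.02388588847799914
```

Call:
servo_tool:
  targets:
    - [0, -0.1, 0, 0]
    - [0, -0.2, 0, 0]
    - [0, -0.3, 0, 0]
    - [0, -0.3, 0, 0]
    - [0, -0.3, 0, 0]
    - [0, -0.3, 0, 0]

```text
time: 27.88
tool_pos: [0.5442, -0.0624, 0.0926]
ee_rot: [3.137, 0.0, 1.58]
wrist_force: [5.7, 0.1, -4.9]
width: 0.0239
finger_force: 30.0
```

```bash
python3 avg.py 6 pics/w13.png
```

```text
t 28.175 [ 0.54412743 -0.06235201  0.0925866 ] F [ 5.0957464   0.3233201  -5.59479663] [0.17620873 0.27352618 0.23590679] Ty 0.02349666537193267 0.010329283971566948 width 0.023788584839374273
```

Call:
servo_tool:
  targets:
    - [0, 0.2, 0, 0]
    - [0.1, 0.4, 0, 0]
    - [0.15, 0.45, 0, 0]
    - [0.15, 0.45, 0, 0]
    - [0.15, 0.45, 0.1, 0]
    - [0.15, 0.45, 0.2, 0]
    - [0.15, 0.45, 0.25, 0]
    - [0.15, 0.45, 0.25, 0]

```text
time: 29.18
tool_pos: [0.547, -0.0608, 0.0899]
ee_rot: [3.142, 0.0, 1.58]
wrist_force: [-1.1, -0.5, 0.0]
width: 0.0236
finger_force: 30.0
```

Call:
servo_tool:
  targets:
    - [0, 0, 0.03, 0]
    - [0, 0, 0.06, 0]
    - [0, 0, 0.06, 0]
    - [0, 0, 0.06, 0]
    - [0, 0, 0.06, 0]

```text
time: 29.8
tool_pos: [0.5471, -0.0608, 0.0892]
ee_rot: [3.141, 0.0, 1.58]
wrist_force: [-1.8, 0.5, -0.8]
width: 0.0239
finger_force: 30.0
```

```bash
python3 avg.py 10 pics/w14.png
```

```text
Traceback (most recent call last):
  File "avg.py", line 5, in <module>
    w=snapshot("wrist");o=get_obs();y=o["ee_rot"][2];F.append(o["wrist_force"]);T.append(o["wrist_torque"]@[np.sin(y),-np.cos(y),0])
ValueError: 200 camera calls are used up
```

Call:
servo_tool:
  targets:
    - [0, 0, -0.3, 0]
    - [0, 0, -0.4, 0]
    - [0.15, -0.05, -0.4, 0]
    - [0.15, -0.05, -0.3, 0]
    - [0.15, -0.05, -0.15, 0]
    - [0.15, -0.05, 0, 0]
    - [0.15, -0.05, 0.02, 0]
    - [0.15, -0.05, 0.02, 0]

```text
time: 31.0
tool_pos: [0.5465, -0.0592, 0.0892]
ee_rot: [3.141, -0.0, 1.58]
wrist_force: [-2.8, 0.0, -0.2]
width: 0.0241
finger_force: 30.0
```

Call:
servo_tool:
  targets:
    - [0, 0, 0, 0]
    - [0, 0, 0, 0]
    - [0, 0, 0, 0]
    - [0, 0, 0, 0]

```text
time: 31.5
tool_pos: [0.5465, -0.0593, 0.0889]
ee_rot: [3.142, -0.0, 1.58]
wrist_force: [-2.0, 1.1, 0.0]
width: 0.0238
finger_force: 30.0
```

```bash
python3 st.py
```

```text
t 31.5 pos [ 0.5465 -0.0593  0.0889] rot [ 3.1415e+00 -1.0000e-04  1.5796e+00] w 0.023795412831549036 ff 30.000128746032715 
Ftool [ 1.13 -1.99 -0.01] Ttool [ 0.3364  0.1956 -0.0303] Tworld [0.1927 0.3381 0.0303]
```

Call:
servo_tool:
  targets:
    - [0, 0, 0, 0]
    - [0, 0, 0, 0]
    - [0, 0, 0, 0]
    - [0, 0, 0, 0]
    - [0, 0, 0, 0]
    - [0, 0, 0, 0]
    - [0, 0, 0, 0]
    - [0, 0, 0, 0]
  claw: 130

```text
time: 32.5
tool_pos: [0.5466, -0.0593, 0.0889]
ee_rot: [3.142, -0.0, 1.58]
wrist_force: [-1.3, -0.0, -0.1]
width: 0.0462
finger_force: 0.0
```

Call:
servo_tool:
  targets:
    - [0, 0, -0.5, 0]
    - [0, 0, -1.5, 0]
    - [0, 0, -3, 0]
    - [0, 0, -5, 0]
    - [0, 0, -8, 0]
    - [0, 0, -11, 0]
    - [0, 0, -11, 0]
    - [0, 0, -11, 0]

```text
time: 33.5
tool_pos: [0.5462, -0.0592, 0.1983]
ee_rot: [-3.141, -0.0, 1.58]
wrist_force: [0.2, -0.4, -0.1]
width: 0.046
finger_force: 0.0
```

Call:
servo_tool:
  targets:
    - [0, 0, 0, 0]
    - [0, 0, 0, 0]
    - [0, 0, 0, 0]
    - [0, 0, 0, 0]
    - [0, 0, 0, 0]
    - [0, 0, 0, 0]
    - [0, 0, 0, 0]
    - [0, 0, 0, 0]

```text
time: 34.5
tool_pos: [0.5466, -0.0593, 0.199]
ee_rot: [3.141, 0.0, 1.58]
wrist_force: [1.0, -0.5, 0.2]
width: 0.0461
finger_force: 0.0
```

Call:
servo_tool:
  targets:
    - [0, 0, 0, 0]
    - [0, 0, 0, 0]
    - [0, 0, 0, 0]
    - [0, 0, 0, 0]
    - [0, 0, 0, 0]
    - [0, 0, 0, 0]
    - [0, 0, 0, 0]
    - [0, 0, 0, 0]

```text
time: 35.5
tool_pos: [0.5466, -0.0593, 0.1989]
ee_rot: [3.141, 0.0, 1.58]
wrist_force: [0.2, -0.7, -0.8]
width: 0.0458
finger_force: 0.0
```

```bash
python3 st.py; python3 -c "
from bench import *
print(close_job())"
```

```text
t 35.5 pos [ 0.5466 -0.0593  0.1989] rot [3.1415 0.     1.5795] w 0.04581990074581416 ff 0.0 
Ftool [-0.73  0.18  0.81] Ttool [ 0.0341  0.042  -0.0306] Tworld [0.0417 0.0345 0.0306]
the job is handed in; nothing more can be done
None
```

I set the tube on the grey stand's pad at about 63 mm from its middle towards the red cap, released it, and handed the job in at 35.5 s; all camera calls were spent before release, so I could not see that it stayed level, and no verdict came back.

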